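# Put two spanners back in their own cut-outs of a sloping tool tray

### The job

Someone has put the short spanner away in the long spanner's cut-out of the sloping foam tool tray. Move it to its own cut-out and lay the long spanner from the worktop in the place this frees, so that each lies flat and fully down in the cut-out of its own outline, open jaw at the upper end. Lay the spanners down rather than letting them fall, and leave the pliers, the jar and the bracket in the vise as they are.

Things in the scene. Friction and masses are not known exactly. Their poses are not given: they have to be found in the camera images.
- stand: Steel stand (312 mm wide) on the worktop, its top sloping up at 30 degrees towards the robot's left; origin on the worktop under the tray's middle, x level, towards the upper side. On it three black foam inserts lie side by side, 100 mm each, in changing order; each has one cut-out (white floor, 9 mm deep) of its tool's outline and a picture label on the upper margin.
- long_slot: Insert with the long spanner's cut-out. Origin at mid length on the cut-out's floor, 85 mm above the worktop; x up the slope, y across (level), z normal to the slope. Cut-out 200 mm long (x from -100 to +100 mm), 38 mm wide at the ring end (lower), 34 mm along the shank, 50 mm at the jaw end (upper).
- short_slot: Insert with the short spanner's cut-out, empty at the start. Origin and axes as for long_slot. Cut-out 138 mm long (x from -69 to +69 mm), 27 mm wide at the ring end (lower), 19 mm along the shank, 36 mm at the jaw end (upper). A level finger channel crosses all three inserts at x from -30 to +30 mm, its floor 10 mm below the cut-outs' floors, so fingers can straddle a shank there.
- long_spanner_mid (a point): Steel combination spanner, 190 mm long, 0.15 kg, flat on the worktop at the start. Point at mid length, half-way up (4.5 mm above what it lies on). x along it to the open jaw, y across, z normal to its flat faces. Shank 14 mm wide, 7 mm thick, clears a flat surface by 1 mm, runs from -71 to +62 mm; heads 9 mm thick.
- long_spanner_ring (a point): Centre of the long spanner's closed ring end (30 mm across), 80 mm from its mid point on the -x side.
- long_spanner_jaw (a point): Centre of the long spanner's open jaw head (38 mm wide, 33 mm long), 78.6 mm from its mid point on the +x side.
- short_spanner_mid (a point): Steel combination spanner, 130 mm long, 0.06 kg, at the start in the long spanner's cut-out, mid point within about 14 mm of its middle, jaw up the slope. Point at mid length, half-way up (4 mm above the floor it lies on). x along it to the open jaw, y across, z normal to its flat faces. Shank 11 mm wide, 6 mm thick, clears the floor by 1 mm, runs from -47 to +41 mm; heads 8 mm thick.
- short_spanner_ring (a point): Centre of the short spanner's closed ring end (20 mm across), 55 mm from its mid point on the -x side.
- short_spanner_jaw (a point): Centre of the short spanner's open jaw head (27 mm wide, 23 mm long), 53.4 mm from its mid point on the +x side.
- long_home_ring (a point): Where the long spanner's ring centre comes when it lies centred in its own cut-out: at (-80, 0, 4.5) mm in long_slot's frame.
- long_home_jaw (a point): Where the long spanner's jaw centre comes when it lies centred in its own cut-out: at (78.6, 0, 4.5) mm in long_slot's frame.
- short_home_ring (a point): Where the short spanner's ring centre comes when it lies centred in its own cut-out: at (-55, 0, 4) mm in short_slot's frame.
- short_home_jaw (a point): Where the short spanner's jaw centre comes when it lies centred in its own cut-out: at (53.4, 0, 4) mm in short_slot's frame.
- pliers_mid (a point): Middle of the red-handled pliers (175 mm long, 56 mm over the handles, 12 mm thick), lying in the third insert, jaws up the slope, 3 mm proud of the foam. To be left alone.
- bracket: L-shaped aluminium motor bracket, 60 mm wide: a 66 mm upright plate loose between the jaws of a small grey bench vise (180 mm long), and at its top, 127 mm above the worktop, a 50 mm level flange with a round hole. Origin at the upright's foot. To be left alone.
- jar: Clear glass jar with a metal twist cap, 68 mm across, 105 mm high, standing on the worktop. Origin at the centre of its underside, z up. To be left alone.
Things that resemble listed ones, but are neither listed nor needed, are in the scene too. What is shaped like the part that bears long_spanner_mid but blue or purple is not meant.

How it is judged:
By the outcome, as a careful person would: the job done as asked, in the order asked, and still so for the second after the job is handed in, with the robot touching nothing.
It also fails if it takes over 50 s, if anything falls off the work surface, if the arm or the gripper's body presses on something with over 40 N, if the wrist force passes 120 N, or if a joint passes its speed limit or range.

### The arm

A 6-joint arm with a two-finger parallel gripper is mounted at the origin on the work surface. World frame = base frame: x ahead of the robot, y to its left, z up, the work surface at z = 0. Lengths are in m, angles in rad, forces in N, time in s.
With the tool pointing down it reaches from about 0.425 to 0.925 m from the base axis. Payload 12.5 kg.
Tool frame: the origin (TCP) lies at the very end of the fingers, on their centre line; the grasp point (between the pads) lies 19 mm behind it; z points along the fingers, y is the line along which they close (so a half turn about z gives the same grasp; the last joint's range is limited). The gripper opens to 85 mm and grips with 20 to 120 N. Pads are 22 mm wide; open, the fingers measure 114 mm over their backs; the gripper's body (76 mm by 85 mm) begins 54 mm behind the grasp point. The pads swing forward as they close: fully open they stand 13 mm farther back than shut.
Start: joints at [-1.306, 0.491, 1.559, -0, 1.092, -0.106], TCP at [0.226, -0.583, 0.231] pointing down, gripper open.
Joint ranges: [-3.1, 3.1], [-0.84, 2.19], [0.05, 2.79], [-1.13, 4.28], [0.06, 2.93], [-2.69, 2.69]. Speed limits (rad/s): [2.22, 2.22, 2.79, 3.14, 3.14, 3.14].

### API

Orientations are given as a 3x3 rotation matrix whose columns are the frame's x, y, z axes.
In Python, from bench import arm gives the robot as it stands.
- The arm moves only by the tool carry_out, never from a script. Its arguments are lists of equal length, an entry for each row: "linear": the shift along the tool's x, y, z in m, a list of three; "turn": the turn about the tool's z in degrees. In form: {"linear": [[x, y, z], ...], "turn": [turn, ...]}. A call has 1 to 12 rows; each row is the pose to reach, as a shift and turn from the pose commanded when the call began, along the tool's axes at that moment; what a row does not reach only later rows make up. A row lasts 1/8 s, in which the tool goes at most 62.5 mm and 10.7 degrees, less where a joint would pass 70% of its speed; a pose out of reach is approached as far as the arm can. A call with a gripper value outside its range is refused whole. "jaw" is the opening in per cent of the stroke, from 0 (shut) to 100 (fully open), set as the call begins (left out, the last holds). The fingers move at their own pace and stop on an object; the grip force is fixed at half the most. Time passes only in rows, so rows that repeat a pose let the fingers close. It gives the time, the measured TCP pose, the force, the opening and the grip force at its end, in the units of the state.
- arm.observe(): the state, without advancing time (a new reading comes with each control period).
- arm.snapshot(name): name is "scene" or "top" or "wrist"; returns a dict with "image" (384x512x3 uint8, blue, green, red), "K" (3x3 intrinsics, pixels), "k1" (the pictures are not rectified: a ray, as slopes to the right and down, at radius r is drawn at 1 + k1 r^2 times it, then the intrinsics apply), "cam_to_world" (4x4, takes a point from camera to world coordinates). Camera axes: x right, y down, z forward; pixel columns grow to the right and rows downward; lengths in m; the calibration is good to about 2 mm. A picture is of the moment at which its call begins. There is no depth.
- arm.finish_job(): hands the job in; it is judged then, once.
Trained networks look in a picture, given as the dict that the camera call returned (one of the last four; its "shot" number tells which), for a name from the list of things; names that differ only in an ending like _2 or _b are one class to them, and where a whole thing is asked for, a point or a joint stands for the part that bears it (a point fixed in the world has none). Each returns a list of dicts, best first, with "confidence" (0 to 1); they miss things now and then, are a little off and sometimes report something else, mostly with a low value. They report only what shows in the picture. A call takes as long as a camera call. They do not tell look-alikes from the thing itself.
- arm.cut_out(picture, query): "region" (384x512 bool, what is visible of it) and "rect" ([left, top, right, bottom] in pixels, round what is visible of it).
- arm.pinpoint(picture, query): "location" ([column, row] in pixels: a listed point, or the origin of a listed thing).
The state is a dict: "clock": time; "joint_pos": joint angles; "dq": joint speeds; "joint_efforts": joint torques, N m; "tool_pos": TCP position; "ee_rot": TCP orientation; "contact_force": force on the tool from outside, world axes, zero at the start; "torque": the same for the moment, N m; "opening": finger opening in m; "grip_force": force on a finger pad.
Only numpy, scipy, OpenCV 4.12 (cv2) and the standard library are available. Lean on these libraries where they do the work, as an engineer would, in place of code of your own. Each camera call takes 0.05 s, during which the arm holds its last target. There are 200 camera calls.

## Working session

There is one attempt and no reset: what is moved stays moved. The work goes in short steps, Python scripts to look and compute and a tool call to move; the robot and the scene stay as the last step left them, time stands still between calls to the robot, and variables do not carry over. Pictures are saved under pics/ and viewed, at most 10 in all, crops included, and the job is handed in when it is done.

Besides the shell and the picture viewer there is one more tool, called after ">>>" as name(argument=value, ...), one argument or row to a line, values as JSON. carry_out: Moves the arm, as the interface text tells. Its arguments: {"type":"object","properties":{"linear":{"type":"array","items":{"type":"array","items":{"type":"number"}}},"turn":{"type":"array","items":{"type":"number"}},"jaw":{"type":"number"}},"required":["linear","turn"]}

```bash
ls; mkdir -p pics; cat > h.py <<'E'
import numpy as np, cv2
from bench import arm
def ray(p,px):
    K=p["K"];d=np.array([p["k1"],0,0,0,0.])
    # drawn = ray*(1+k1 r^2)
    q=cv2.undistortPoints(np.array([[px]],float),np.array(K,float),d)[0,0]
    T=np.array(p["cam_to_world"]);v=T[:3,:3]@np.array([q[0],q[1],1]);return T[:3,3],v/np.linalg.norm(v)
def onplane(p,px,n=(0,0,1),c=0.0):
    o,v=ray(p,px);n=np.array(n,float);return o+v*((c-n@o)/(n@v))
def proj(p,X):
    T=np.array(p["cam_to_world"]);Y=T[:3,:3].T@(np.array(X)-T[:3,3]);q=Y[:2]/Y[2];q=q*(1+p["k1"]*(q@q))
    K=np.array(p["K"]);return K[:2,:2]@q+K[:2,2]
def tri(obs):
    A=np.zeros((3,3));b=np.zeros(3)
    for p,px in obs:
        o,v=ray(p,px);M=np.eye(3)-np.outer(v,v);A+=M;b+=M@o
    return np.linalg.solve(A,b)
E
cat > a.py <<'E'
from h import *
S=arm.snapshot("scene");T=arm.snapshot("top")
cv2.imwrite("pics/1.png",np.hstack([S["image"],T["image"]])[:, :] if 0 else cv2.resize(np.vstack([S["image"],T["image"]]),None,fx=.78,fy=.78)) if 0 else None
cv2.imwrite("pics/s.png",S["image"]);cv2.imwrite("pics/t.png",T["image"])
for q in ["stand","long_slot","short_slot","long_spanner_mid","long_spanner_ring","long_spanner_jaw","short_spanner_mid","short_spanner_ring","short_spanner_jaw","long_home_ring","long_home_jaw","short_home_ring","short_home_jaw","pliers_mid","bracket","jar"]:
    r=[[ (np.round(d["location"]).astype(int).tolist(),round(d["confidence"],2)) for d in arm.pinpoint(p,q)[:3]] for p in (S,T)]
    print(q,r)
print(S["cam_to_world"],T["cam_to_world"],T["K"])
E
python3 a.py
```

```text
pics
stand [[([271, 287], 0.28)], [([204, 173], 0.43)]]
long_slot [[([293, 295], 0.89)], [([182, 149], 0.7)]]
short_slot [[([309, 267], 0.75)], [([188, 176], 0.68)]]
long_spanner_mid [[([215, 125], 0.81), ([269, 165], 0.63), ([238, 194], 0.55)], [([290, 203], 0.66), ([290, 250], 0.64), ([373, 255], 0.51)]]
long_spanner_ring [[([221, 179], 0.86), ([274, 151], 0.77), ([194, 127], 0.73)], [([307, 208], 0.67), ([378, 235], 0.62), ([302, 273], 0.56)]]
long_spanner_jaw [[([233, 111], 0.81), ([254, 212], 0.61), ([262, 183], 0.54)], [([364, 279], 0.83), ([279, 230], 0.66), ([271, 198], 0.65)]]
short_spanner_mid [[([293, 295], 0.58)], [([180, 145], 0.58), ([196, 148], 0.42)]]
short_spanner_ring [[([274, 289], 0.77), ([308, 300], 0.62)], [([198, 147], 0.57), ([180, 146], 0.35)]]
short_spanner_jaw [[([310, 299], 0.58), ([325, 267], 0.48), ([169, 212], 0.38)], []]
long_home_ring [[([270, 285], 0.91)], [([206, 147], 0.89)]]
long_home_jaw [[([266, 287], 0.7), ([292, 296], 0.2)], [([158, 150], 0.7)]]
short_home_ring [[([289, 261], 0.82), ([294, 295], 0.18)], [([204, 174], 0.72), ([356, 208], 0.17)]]
short_home_jaw [[([323, 267], 0.58)], [([168, 174], 0.63)]]
pliers_mid [[([331, 237], 0.69), ([268, 289], 0.58)], [([193, 204], 0.84)]]
bracket [[([254, 211], 0.58)], [([312, 148], 0.65)]]
jar [[([189, 160], 0.89)], [([352, 206], 0.64)]]
[[-0.67942326  0.58611594 -0.44142059  1.11383053]
 [ 0.73364117  0.53244789 -0.42222018  0.45488929]
 [-0.01243651 -0.61071053 -0.79175627  1.24156747]
 [ 0.          0.          0.          1.        ]] [[ 2.18218587e-02 -9.96543810e-01  8.01513621e-02  3.98847311e-01]
 [-9.99761591e-01 -2.16912006e-02  2.50057496e-03 -1.42046191e-01]
 [-7.53353230e-04 -8.01868205e-02 -9.96779568e-01  1.33631945e+00]
 [ 0.00000000e+00  0.00000000e+00  0.00000000e+00  1.00000000e+00]] [[372.38606468   0.         258.84160989]
 [  0.         372.38606468 195.37288641]
 [  0.           0.           1.        ]]
```

```bash
python3 - <<'E'
import cv2
t=cv2.imread("pics/t.png");cv2.imwrite("pics/t2.png",cv2.resize(t[110:310,130:400],(800,592),interpolation=cv2.INTER_CUBIC))
s=cv2.imread("pics/s.png");cv2.imwrite("pics/s2.png",cv2.resize(s[80:330,140:400],(624,600),interpolation=cv2.INTER_CUBIC))
E
```

```text
(no output)
```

View pics/t2.png

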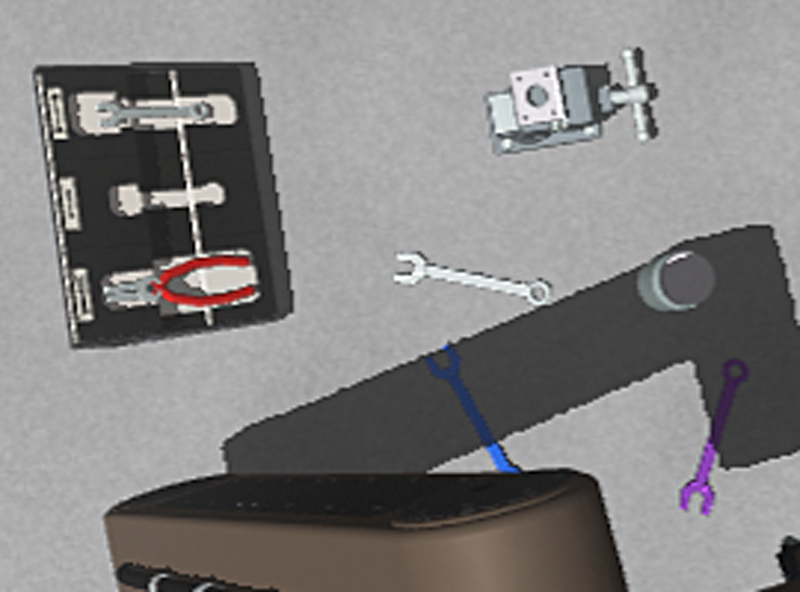

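View pics/s2.png

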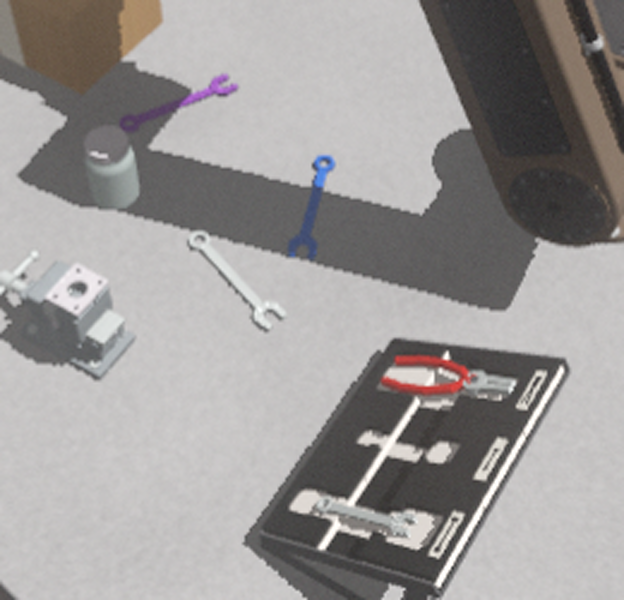

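The listed long spanner is one of three lookalikes in the top view: steel at (290,203), blue at (290,250) and purple at (373,255). The steel one fits, because blue and purple are excluded. The enlarged crop shows it with its jaw at about (269,200) and its ring at about (312,208). The short spanner lies in the far cut-out, the short cut-out is in the middle insert, and the pliers are in the near one.

```bash
cat > b.py <<'E'
from h import *
T=arm.snapshot("top");S=arm.snapshot("scene")
s,c=.5,3**.5/2
H={"long_home_ring":.085-.08*s+.0045*c,"long_home_jaw":.085+.0786*s+.0045*c,"short_home_ring":.085-.055*s+.004*c,"short_home_jaw":.085+.0534*s+.004*c,
"short_spanner_ring":.085-.055*s+.004*c,"short_spanner_jaw":.085+.0534*s+.004*c,"long_slot":.085,"short_slot":.085,"pliers_mid":.09,"long_spanner_ring":.0045,"long_spanner_mid":.0045,"long_spanner_jaw":.0045,"jar":0}
for q,h in H.items():
    print(q,[(n,onplane(p,d["location"],c=h)[:2].round(3).tolist(),round(d["confidence"],2)) for n,p in (("T",T),("S",S)) for d in arm.pinpoint(p,q)[:3]])
o=arm.observe();print(o["tool_pos"],np.round(o["ee_rot"],3).tolist(),o["opening"])
W=arm.snapshot("wrist");C=np.array(W["cam_to_world"]);R=np.array(o["ee_rot"])
print("cam in tool",(R.T@(C[:3,3]-o["tool_pos"])).round(4),(R.T@C[:3,:3]).round(3).tolist(),W["K"][0],W["k1"])
E
python3 b.py
```

```text
long_home_ring [('T', [0.68, 0.048], 0.71), ('S', [0.669, 0.057], 0.72), ('S', [0.483, -0.3], 0.58), ('S', [0.612, 0.177], 0.15)]
long_home_jaw [('T', [0.647, 0.197], 0.57), ('S', [0.661, 0.179], 0.61)]
short_home_ring [('T', [0.569, 0.051], 0.64), ('S', [0.569, 0.055], 0.96)]
short_home_jaw [('T', [0.558, 0.163], 0.7), ('T', [0.647, 0.12], 0.22), ('S', [0.556, 0.145], 0.8)]
short_spanner_ring [('S', [0.664, 0.085], 0.73)]
short_spanner_jaw [('T', [0.642, 0.172], 0.52), ('S', [0.686, 0.095], 0.62), ('S', [0.652, 0.177], 0.55)]
long_slot [('T', [0.654, 0.127], 0.6), ('S', [0.663, 0.126], 0.81)]
short_slot [('T', [0.473, -0.237], 0.46), ('S', [0.564, 0.103], 0.98), ('S', [0.583, 0.071], 0.69)]
pliers_mid [('T', [0.454, 0.091], 0.58), ('T', [0.657, 0.208], 0.42), ('S', [0.454, 0.089], 0.86)]
long_spanner_ring [('T', [0.467, -0.317], 0.75), ('T', [0.372, -0.568], 0.71), ('T', [0.238, -0.295], 0.64), ('S', [0.253, -0.286], 0.72), ('S', [0.469, -0.323], 0.63), ('S', [0.359, -0.573], 0.6)]
long_spanner_mid [('T', [0.483, -0.243], 0.82), ('T', [0.319, -0.253], 0.71), ('T', [0.308, -0.546], 0.56), ('S', [0.476, -0.262], 0.6), ('S', [0.313, -0.26], 0.55), ('S', [0.296, -0.537], 0.55)]
long_spanner_jaw [('T', [0.233, -0.51], 0.78), ('T', [0.484, -0.175], 0.64), ('T', [0.389, -0.216], 0.45), ('S', [0.484, -0.166], 0.82), ('S', [0.205, -0.517], 0.81), ('S', [0.386, -0.223], 0.65)]
jar [('T', [0.472, -0.485], 0.68), ('S', [0.476, -0.482], 0.82), ('S', [0.488, 0.111], 0.29)]
[ 0.22648239 -0.58252567  0.23133648] [[0.932, 0.362, 0.0], [0.362, -0.932, -0.0], [-0.0, 0.0, -1.0]] 0.08562149110229919
cam in tool [ 0.073  -0.0003 -0.1436] [[-0.001, -0.958, -0.286], [1.0, -0.001, 0.0], [-0.0, -0.286, 0.958]] [267.01330441   0.         254.55555989] -0.010647345334470452
```

>>> carry_out(
  linear=[
    [0.05,-0.038,-0.04],
    [0.1,-0.076,-0.04],
    [0.15,-0.115,-0.04],
    [0.2,-0.153,-0.04],
    [0.25,-0.191,-0.04],
    [0.3,-0.229,-0.04],
    [0.35,-0.268,-0.04],
    [0.4,-0.306,-0.04],
    [0.45,-0.344,-0.04],
    [0.5,-0.382,-0.04],
    [0.55,-0.42,-0.04],
    [0.6,-0.459,-0.04],
  ],
  turn=[-10,-20,-30,-40,-50,-60,-70,-78,-78,-78,-78,-78],
  jaw=60,
)

```text
clock: 4.65
tool_pos: [0.6123, 0.0514, 0.2714]
ee_rot: [[-0.161, 0.987, 0.0], [0.987, 0.161, -0.0], [-0.0, 0.0, -1.0]]
contact_force: [0.3, -1.2, 0.5]
opening: 0.0513
grip_force: 0.0
```

>>> carry_out(
  linear=[
    [0.06,0.0,0.0],
    [0.06,0.0,0.0],
    [0.06,0.0,0.0],
  ],
  turn=[0,0,0],
)

```text
clock: 5.03
tool_pos: [0.6018, 0.1085, 0.2713]
ee_rot: [[-0.161, 0.987, 0.0], [0.987, 0.161, -0.0], [-0.0, 0.0, -1.0]]
contact_force: [0.1, -0.4, -0.9]
opening: 0.0513
grip_force: 0.0
```

```bash
cat > c.py <<'E'
from h import *
W=arm.snapshot("wrist");np.save("W.npy",{k:W[k] for k in W},allow_pickle=True)
s,c=.5,3**.5/2
H={"long_home_ring":.085-.08*s+.0045*c,"long_home_jaw":.085+.0786*s+.0045*c,"short_home_ring":.085-.055*s+.004*c,"short_home_jaw":.085+.0534*s+.004*c,
"short_spanner_ring":.085-.055*s+.004*c,"short_spanner_jaw":.085+.0534*s+.004*c}
for q,h in H.items():
    print(q,[(np.round(d["location"]).tolist(),onplane(W,d["location"],c=h)[:2].round(4).tolist(),round(d["confidence"],2)) for d in arm.pinpoint(W,q)[:2]])
cv2.imwrite("pics/w1.png",cv2.resize(W["image"],(800,600)))
E
python3 c.py
```

```text
long_home_ring [([292.0, 212.0], [0.6655, 0.0599], 0.93), ([226.0, 202.0], [0.5675, 0.0599], 0.55)]
long_home_jaw [([311.0, 116.0], [0.647, 0.1919], 0.56)]
short_home_ring [([225.0, 203.0], [0.5675, 0.062], 0.64)]
short_home_jaw [([212.0, 139.0], [0.5475, 0.1514], 0.62)]
short_spanner_ring [([292.0, 204.0], [0.6609, 0.0754], 0.63)]
short_spanner_jaw [([306.0, 137.0], [0.6494, 0.17], 0.78), ([138.0, 177.0], [0.4682, 0.0947], 0.56)]
```

View pics/w1.png

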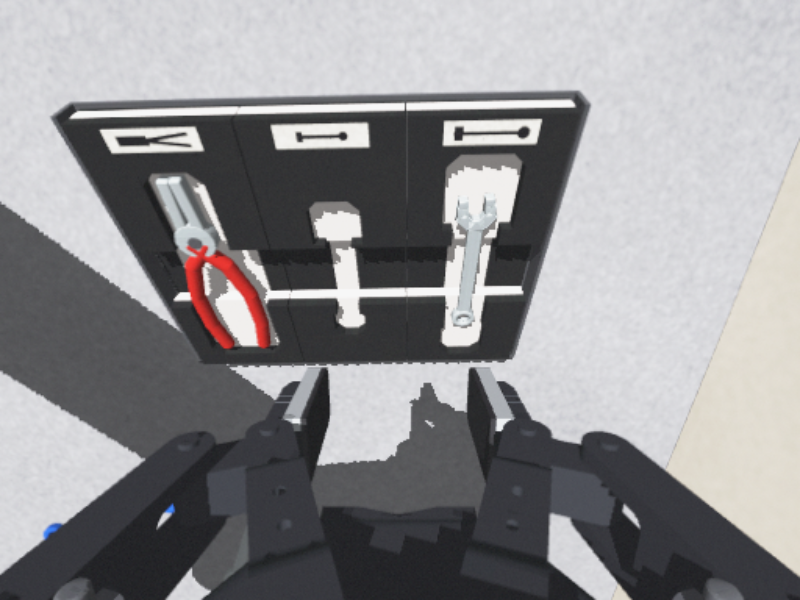

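```bash
cat > d.py <<'E'
from h import *
from scipy.optimize import least_squares as LS
W=np.load("W.npy",allow_pickle=True).item()
def fr(v):
    y=v[2];X=np.array([-np.sin(y)*np.cos(np.pi/6),np.cos(y)*np.cos(np.pi/6),.5]) # x up slope ; yaw measured from +y
    Y=np.array([-np.cos(y),-np.sin(y),0]);Z=np.cross(X,Y)
    return np.column_stack([X,Y,Z]),np.array([v[0],v[1],.085])
def P(v,p,slot): # slot 0 short, 1 long at -y*100
    R,o=fr(v);return R@(np.array(p)/1000+[0,-.1*slot,0])+o
k=1/1.5625
ends=[((69,0,9),0,(335,203)),((-69,0,9),0,(350,328)),((100,0,9),1,(483,155)),((-100,0,9),1,(461,345))]
seam=[((406,102),-.05),((407,245),-.05),((236,105),.05),((272,250),.05)]
net=[((-80,0,4.5),1,(292,212)),((78.6,0,4.5),1,(311,116)),((-55,0,4),0,(225,203)),((53.4,0,4),0,(212,139))]
def res(v):
    r=[];R,o=fr(v)
    for p,s,px in ends: r+=list(proj(W,P(v,p,s))-np.array(px)*k)
    for px,y in seam:
        n=R[:,2];X=onplane(W,np.array(px)*k,n,n@o+.009);r.append(((X-o)@R[:,1]-y)*800)
    for p,s,px in net: r+=list((proj(W,P(v,p,s))-np.array(px))*.6)
    return np.array(r)
f=LS(res,[.56,.1,.16],loss="soft_l1");v=f.x
if __name__=="__main__":
    print(v,np.degrees(v[2]),res(v).round(1).tolist());np.save("v.npy",v)
    R,o=fr(v);n=R[:,2]
    for nm,px in (("ring",(294.5,203.2)),("jaw",(305.3,136.7))):
        X=onplane(W,px,n,n@o+.004);print(nm,X.round(4),((R.T@(X-o))*1000+[0,100,0]).round(1))
    im=cv2.resize(W["image"][60:235,150:345],(780,700)[:2],interpolation=cv2.INTER_CUBIC)
    im=cv2.resize(im,(668,600))
    def pts(L,s,z): return np.array([(proj(W,P(v,(a,b,z),s))-[150,60])*[668/195,600/175] for a,b in L]).round().astype(int)
    def ol(h,r,sh,j): 
        return [(-h,-r),(-h,r),(-h+2*r,r),(-h+2*r,sh),(h-2*j*.85,sh),(h-2*j*.85,j),(h,j),(h,-j),(h-2*j*.85,-j),(h-2*j*.85,-sh),(-h+2*r,-sh),(-h+2*r,-r)]
    for s,L in ((0,ol(69,13.5,9.5,18)),(1,ol(100,19,17,25))):
        cv2.polylines(im,[pts(L,s,9)],True,(0,0,255),1)
    for s in (0,1): 
        for x in (-30,30): cv2.polylines(im,[pts([(x,-50),(x,50)],s,9)],False,(0,255,0),1)
        cv2.polylines(im,[pts([(-120,50),(120,50)],s,9)],False,(255,255,0),1)
    cv2.imwrite("pics/w1o.png",im)
E
python3 d.py
```

```text
[0.55841285 0.10901775 0.17809314] 10.20398523490901 [-1.7, -1.7, 1.1, 3.3, 3.6, -1.0, -1.5, 4.6, 0.6, -0.0, -3.0, -0.0, 1.5, 1.5, -1.2, -0.0, -0.4, 0.6, 1.8, -0.5]
ring [0.6635 0.0769 0.0606] [-55.7   2.2   4. ]
jaw [0.6484 0.17   0.1151] [53.2  0.7  4. ]
```

View pics/w1o.png

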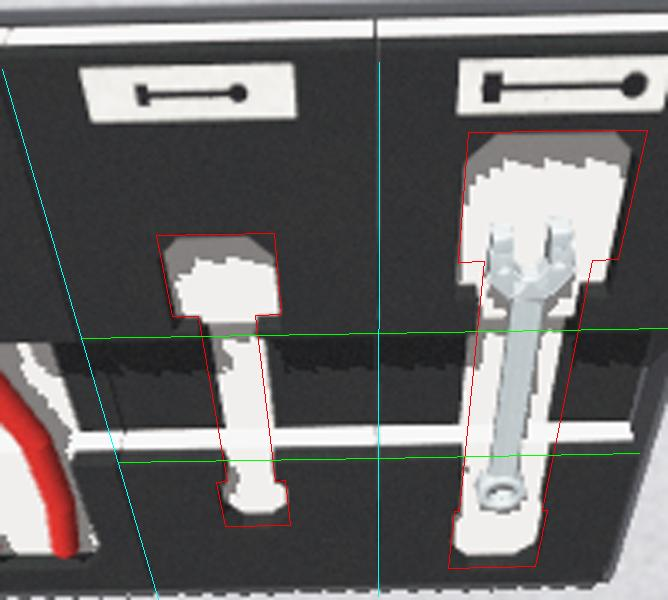

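```bash
sed -i 's/((-69,0,9),0,(350,328))/((-69,-0,0),0,(350,327))/;s/((-100,0,9),1,(461,345))/((-100,0,0),1,(462,345))/' d.py; python3 - <<'E'
import re
t=open('d.py').read()
# ends: use only row residual (columns are biased by the visible walls)
t=t.replace("for p,s,px in ends: r+=list(proj(W,P(v,p,s))-np.array(px)*k)","for p,s,px in ends: r.append((proj(W,P(v,p,s))-np.array(px)*k)[1]*1.)")
open('d.py','w').write(t)
E
python3 d.py; python3 - <<'E'
from d import *
v=np.load("v.npy")
# floor/rim edges compare (short jaw right rim, shank right rim; long left rim, right floor), view px in pics/w1o.png
sc=lambda q:(proj(W,q)-[150,60])*[668/195,600/175]
for nm,p,s in (("short jaw right rim ~280,300",(55,-18,9),0),("short shank left floor ~217,350",(25,9.5,0),0),("short shank right rim ~270,400",(-5,-9.5,9),0),("long jaw left rim ~461,230",(80,25,9),1),("long jaw right floor ~625,200",(80,-25,0),1),("long shank left rim ~465,400",(0,17,9),1),("long shank right floor ~550,400",(-10,-17,0),1)): print(nm,sc(P(v,p,s)).round())
E
```

```text
[0.55861391 0.10836624 0.17735834] 10.161884430800733 [-1.0, -0.4, -0.2, 0.3, 0.7, 0.1, -3.0, -0.1, 1.5, 1.8, -1.1, 0.5, -0.3, 0.9, 1.8, -0.2]
ring [0.6634 0.077  0.0611] [-54.7   2.4   4. ]
jaw [0.6483 0.17   0.1155] [54.1  0.9  4. ]
short jaw right rim ~280,300 [278. 274.]
short shank left floor ~217,350 [206. 333.]
short shank right rim ~270,400 [267. 413.]
long jaw left rim ~461,230 [464. 200.]
long jaw right floor ~625,200 [626. 181.]
long shank left rim ~465,400 [470. 400.]
long shank right floor ~550,400 [557. 402.]
```

>>> carry_out(
  linear=[
    [0.007,0.056,0.03],
    [0.007,0.056,0.08],
    [0.007,0.056,0.13],
    [0.007,0.056,0.16],
    [0.007,0.056,0.175],
    [0.007,0.056,0.183],
    [0.007,0.056,0.1895],
    [0.007,0.056,0.1895],
  ],
  turn=[0,0,0,0,0,0,0,0],
)

```text
clock: 6.38
tool_pos: [0.6561, 0.1245, 0.0822]
ee_rot: [[-0.161, 0.987, 0.001], [0.987, 0.161, -0.0], [-0.0, 0.001, -1.0]]
contact_force: [-0.3, 0.4, -0.8]
opening: 0.0512
grip_force: 0.0
```

```bash
python3 - <<'E'
from h import *
W=arm.snapshot("wrist");cv2.imwrite("pics/w2.png",cv2.resize(W["image"],(640,480)))
E
```

```text
(no output)
```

View pics/w2.png

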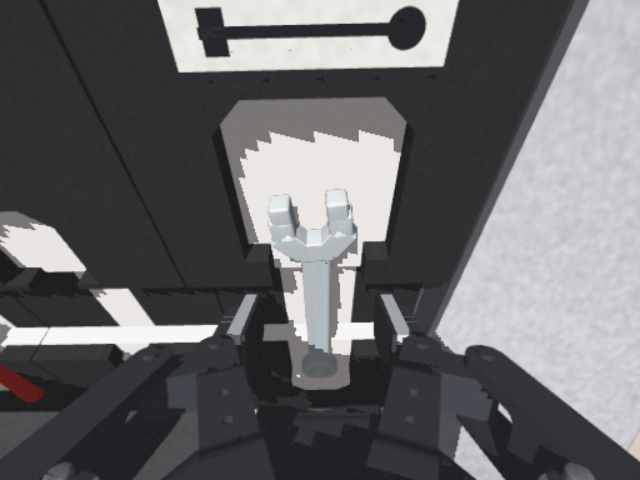

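The shank, at about column 318, sits midway between the pads at about columns 245 and 390, aligned with the tool and over the channel. I'll close the fingers.

>>> carry_out(
  linear=[
    [0,0,0],
    [0,0,0],
    [0,0,0],
    [0,0,0],
    [0,0,0],
    [0,0,0],
  ],
  turn=[0,0,0,0,0,0],
  jaw=0,
)

```text
clock: 7.18
tool_pos: [0.6562, 0.1245, 0.0823]
ee_rot: [[-0.161, 0.987, 0.001], [0.987, 0.161, -0.0], [-0.0, 0.001, -1.0]]
contact_force: [-0.3, -0.7, 4.8]
opening: 0.0086
grip_force: 59.0
```

>>> carry_out(
  linear=[
    [0,0,-0.01],
    [0,0,-0.025],
    [0,0,-0.045],
    [-0.001,-0.035,-0.045],
    [-0.001,-0.07,-0.045],
    [-0.001,-0.099,-0.045],
    [-0.001,-0.099,-0.045],
    [-0.001,-0.099,-0.045],
  ],
  turn=[0,0,0,0,0,-1,-1,-1],
)

```text
clock: 8.18
tool_pos: [0.5595, 0.1077, 0.1276]
ee_rot: [[-0.178, 0.984, 0.002], [0.984, 0.178, 0.0], [-0.0, 0.002, -1.0]]
contact_force: [0.4, -0.2, -0.1]
opening: 0.0085
grip_force: 58.7
```

```bash
python3 - <<'E'
from h import *
W=arm.snapshot("wrist");np.save("W2.npy",W,allow_pickle=True)
o=arm.observe();np.save("o2.npy",o,allow_pickle=True)
cv2.imwrite("pics/w3.png",cv2.resize(W["image"],(800,600)))
E
```

```text
(no output)
```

View pics/w3.png

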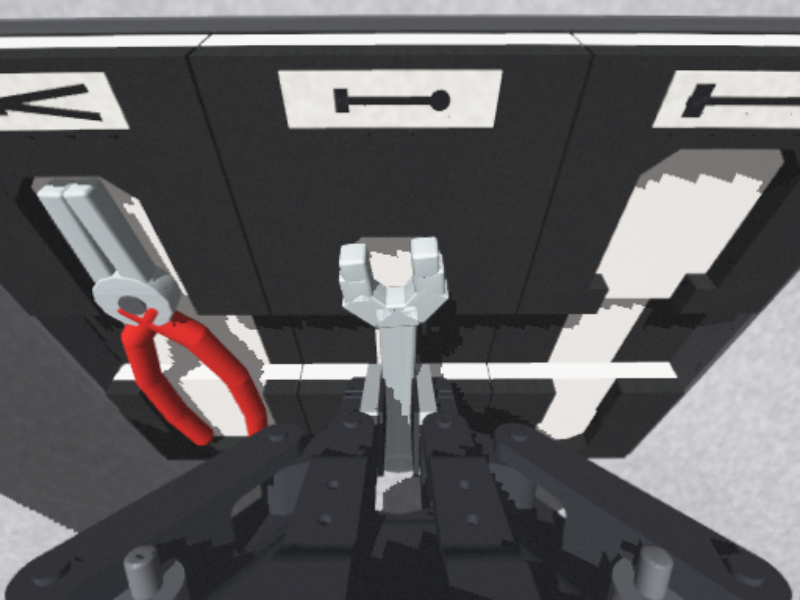

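```bash
python3 - <<'E'
from h import *
from d import fr
W=np.load("W2.npy",allow_pickle=True).item();o2=np.load("o2.npy",allow_pickle=True).item()
v=np.load("v.npy");R,o=fr(v);n=R[:,2];k=1/1.5625
f=lambda px,z:(R.T@(onplane(W,np.array(px)*k,n,n@o+z/1000)-o)*1000).round(1)
for nm,px,z in (("seamL",(190,52),9),("seamL",(270,312),9),("seamR",(593,52),9),("seamR",(525,300),9),("rimtop",(385,237),9),("labL",(284,98),9),("labR",(497,98),9),("longtop",(715,150),9),("longJawL",(655,163),9)): print(nm,f(px,z))
t=o2["tool_pos"];E=np.array(o2["ee_rot"]);print("tool in slot",(R.T@(t-o)*1000).round(1))
# held spanner: mid assumed at tool (0,0,-7mm), at slope 30
D=R[:,0];mid=t+E@[0,0,-.007]
for nm,x,y,z in (("jaw tip L",65,10,4),("tip R",65,-10,4),("ring",-55,0,0)): print(nm,(proj(W,mid+R@np.array([x,y,z])/1000)/k).round())
E
```

```text
seamL [125.1  50.6   9. ]
seamL [31.1 51.5  9. ]
seamR [125.2 -48.6   9. ]
seamR [ 38.1 -51.2   9. ]
rimtop [68.9  3.7  9. ]
labL [114.2  29.5   9. ]
labR [114.3 -26.8   9. ]
longtop [100.3 -92.8   9. ]
longJawL [ 96.1 -77.    9. ]
tool in slot [20.5 -0.7 37. ]
jaw tip L [358. 265.]
tip R [440. 265.]
ring [398. 458.]
```

```bash
python3 - <<'E'
from h import *
from d import fr
W=np.load("W.npy",allow_pickle=True).item();W2=np.load("W2.npy",allow_pickle=True).item();o2=np.load("o2.npy",allow_pickle=True).item()
v=np.load("v.npy");R,o=fr(v);n=R[:,2];k=1/1.5625
f=lambda px,z:(R.T@(onplane(W,np.array(px)*k,n,n@o+z/1000)-o)*1000+[0,100,0]).round(1)
for nm,px,z in (("tips",(476,198),8),("tips z0",(476,198),4),("ring lower end",(462,327),4),("ring centre",(462,318),8),("crotch",(477,224),8)): print(nm,f(px,z))
# in held picture: plane through tool point with slope normal
t=o2["tool_pos"]
for h in (.0045,.0065,.0085):
  m=t+[0,0,h]
  for nm,px,z in (("tipL",(353,245),.004),("tipR",(425,240),.004),("crotch",(395,290),.004),("ring",(398,462),.004)):
    X=onplane(W2,np.array(px)*k,n,n@m+z);print(h,nm,(R.T@(X-m)*1000).round(1))
E
```

```text
tips [69.1  4.   8. ]
tips z0 [66.6  3.1  4. ]
ring lower end [-67.7  -0.6   4. ]
ring centre [-50.9   1.5   8. ]
crotch [48.2  0.7  8. ]
0.0045 tipL [70.8 11.   4. ]
0.0045 tipR [72.3 -6.2  4. ]
0.0045 crotch [55.7  1.   4. ]
0.0045 ring [-54.3  -0.1   4. ]
0.0065 tipL [71.1 10.8  4. ]
0.0065 tipR [72.6 -6.1  4. ]
0.0065 crotch [56.4  0.9  4. ]
0.0065 ring [-51.3  -0.1   4. ]
0.0085 tipL [71.5 10.6  4. ]
0.0085 tipR [72.9 -5.9  4. ]
0.0085 crotch [57.1  0.9  4. ]
0.0085 ring [-48.2  -0.1   4. ]
```

>>> carry_out(
  linear=[
    [-0.0055,-0.0013,0.012],
    [-0.0055,-0.0013,0.025],
    [-0.0055,-0.0013,0.034],
    [-0.0055,-0.0013,0.038],
    [-0.0055,-0.0013,0.041],
    [-0.0055,-0.0013,0.043],
    [-0.0055,-0.0013,0.045],
    [-0.0055,-0.0013,0.0465],
    [-0.0055,-0.0013,0.0465],
  ],
  turn=[0,0,0,0,0,0,0,0,0],
)

```text
clock: 9.35
tool_pos: [0.5581, 0.102, 0.0802]
ee_rot: [[-0.178, 0.984, -0.0], [0.984, 0.178, -0.0], [-0.0, -0.0, -1.0]]
contact_force: [0.0, -0.0, -1.2]
opening: 0.0091
grip_force: 58.7
```

```bash
python3 - <<'E'
from h import *
W=arm.snapshot("wrist");np.save("W3.npy",W,allow_pickle=True)
cv2.imwrite("pics/w4.png",cv2.resize(W["image"],(800,600)))
E
```

```text
(no output)
```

View pics/w4.png

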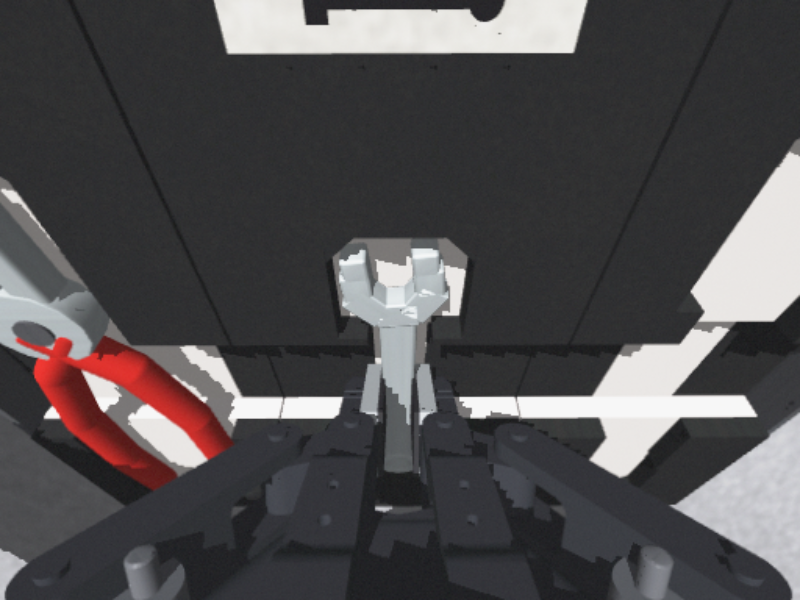

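The held spanner's head (columns 340–447) is inside its cut-out (columns 333–468), about 1 mm left of centre. I'll shift it 1 mm and lower gently until it touches.

>>> carry_out(
  linear=[
    [0,0.001,0.0005],
    [0,0.001,0.001],
    [0,0.001,0.0015],
    [0,0.001,0.0015],
  ],
  turn=[0,0,0,0],
)

```text
clock: 9.9
tool_pos: [0.5593, 0.1022, 0.0797]
ee_rot: [[-0.178, 0.984, 0.001], [0.984, 0.178, -0.0], [-0.0, 0.001, -1.0]]
contact_force: [-3.1, 0.0, 9.4]
opening: 0.0093
grip_force: 60.0
```

>>> carry_out(
  linear=[
    [0,0,0],
    [0,0,0],
    [0,0,0],
    [0,0,0],
  ],
  turn=[0,0,0,0],
  jaw=40,
)

```text
clock: 10.4
tool_pos: [0.5591, 0.1022, 0.0786]
ee_rot: [[-0.178, 0.984, -0.0], [0.984, 0.178, -0.0], [-0.0, -0.0, -1.0]]
contact_force: [0.0, -0.9, -0.3]
opening: 0.0341
grip_force: 0.0
```

>>> carry_out(
  linear=[
    [0,0,-0.015],
    [0,0,-0.05],
    [0,0,-0.1],
    [0,0,-0.14],
    [0,0,-0.14],
  ],
  turn=[0,0,0,0,0],
)

```text
clock: 11.02
tool_pos: [0.5601, 0.1023, 0.2227]
ee_rot: [[-0.178, 0.984, 0.006], [0.984, 0.178, 0.0], [-0.001, 0.006, -1.0]]
contact_force: [0.5, -0.9, -0.3]
opening: 0.034
grip_force: 0.0
```

```bash
python3 - <<'E'
from h import *
W=arm.snapshot("wrist");np.save("W4.npy",W,allow_pickle=True);print(arm.observe()["tool_pos"])
a=W["image"][90:260,150:380];cv2.imwrite("pics/w5.png",cv2.resize(a,(800,591),interpolation=cv2.INTER_CUBIC))
E
```

```text
[0.55930423 0.10222369 0.22063233]
```

View pics/w5.png

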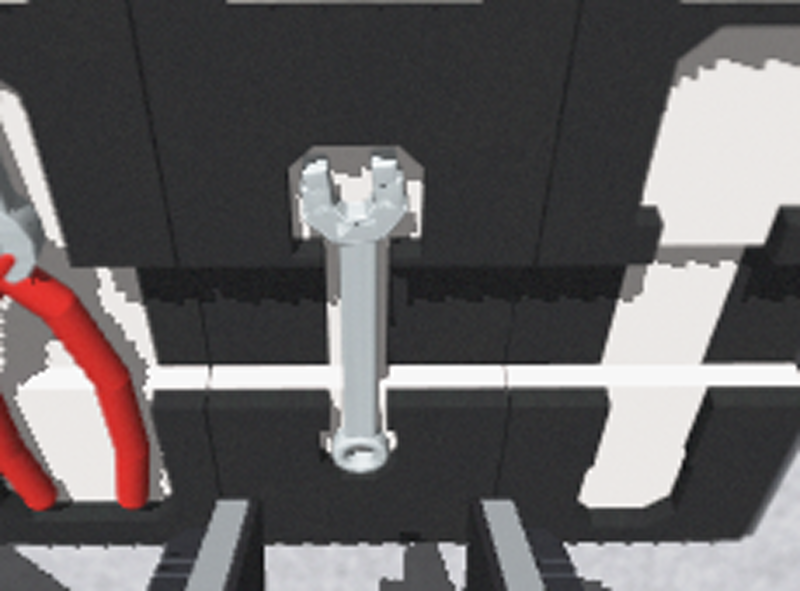

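```bash
python3 - <<'E'
from h import *
from d import fr
W=np.load("W4.npy",allow_pickle=True).item();v=np.load("v.npy");R,o=fr(v);s=800/230
for off in (0,.5):
 for nm,p in (("rim top",(69,0,9)),("floor low end",(-69,0,0)),("rim low end",(-69,0,9)),("ring low bottom",(-65,0,0)),("ring low top",(-65,0,8)),("ring centre top",(-55,0,8)),("ring centre 6 higher",(-55,0,14)),("tip top",(65,0,8)),("head base top L",(42,13,8)),("slot shoulder rim L",(33,18,9)),("chan low rim",(-30,40,9)),("chan top rim",(30,40,9)),("ring L top",(-55,10,8)),("ring R top",(-55,-10,8))):
  print(nm,((proj(W,o+R@(np.array(p)+[0,off,0])/1000)-[150,90])*s).round().tolist())
 break
E
```

```text
rim top [360.0, 145.0]
floor low end [359.0, 458.0]
rim low end [359.0, 478.0]
ring low bottom [359.0, 452.0]
ring low top [359.0, 469.0]
ring centre top [359.0, 452.0]
ring centre 6 higher [359.0, 465.0]
tip top [360.0, 157.0]
head base top L [312.0, 229.0]
slot shoulder rim L [295.0, 257.0]
chan low rim [237.0, 407.0]
chan top rim [217.0, 265.0]
ring L top [331.0, 452.0]
ring R top [388.0, 452.0]
```

The short spanner lies seated and centred: ring at (359,453) and tips at row 157, where predicted. Next I'll go to the long spanner.

>>> carry_out(
  linear=[
    [-0.05,-0.021,0],
    [-0.1,-0.042,0],
    [-0.15,-0.063,0],
    [-0.2,-0.085,0],
    [-0.25,-0.106,0],
    [-0.3,-0.127,0],
    [-0.36,-0.152,0],
    [-0.36,-0.152,0],
    [-0.36,-0.152,0],
  ],
  turn=[5,10,17,17,17,17,17,17,17],
)

```text
clock: 12.2
tool_pos: [0.4731, -0.2788, 0.2179]
ee_rot: [[0.119, 0.993, -0.001], [0.993, -0.119, 0.001], [0.001, -0.002, -1.0]]
contact_force: [0.4, 0.4, 0.3]
opening: 0.0344
grip_force: 0.0
```

```bash
python3 - <<'E'
from h import *
W=arm.snapshot("wrist");np.save("W5.npy",W,allow_pickle=True)
o=arm.observe();t=o["tool_pos"];E=np.array(o["ee_rot"]);print(t,E[:,0])
for q in ("long_spanner_mid","long_spanner_ring","long_spanner_jaw"):
    for d in arm.pinpoint(W,q)[:2]:
        X=onplane(W,d["location"],c=.0045);print(q,np.round(d["location"]),X.round(4),(E.T@(X-t)).round(4),d["confidence"])
for d in arm.cut_out(W,"long_spanner_mid")[:3]:
    m=d["region"];P=np.array([onplane(W,(x,y),c=.007) for y,x in np.argwhere(m)])[:,:2]
    c=P.mean(0);u=np.linalg.svd(P-c,full_matrices=False)[2][0];u*=np.sign(u[1]);q=(P-c)@u
    print("seg",d["rect"],m.sum(),d["confidence"],c.round(4),u.round(3),q.min(),q.max(),W["image"][m].mean(0))
cv2.imwrite("pics/w6.png",cv2.resize(W["image"],(640,480)))
E
```

```text
[ 0.47339931 -0.27815388  0.21819861] [1.17335952e-01 9.93091925e-01 8.38115161e-04]
long_spanner_mid [130. 171.] [ 0.3054 -0.2537  0.0045] [ 0.0044 -0.1695  0.2139] 0.96
long_spanner_mid [169. 345.] [ 0.2948 -0.5518  0.0045] [-0.2929 -0.145   0.2136] 0.66
long_spanner_ring [252. 208.] [ 0.4638 -0.327   0.0045] [-0.0498 -0.0036  0.2137] 0.89
long_spanner_ring [ 92. 206.] [ 0.2392 -0.2972  0.0045] [-0.0465 -0.2301  0.2139] 0.71
long_spanner_jaw [258.  90.] [ 0.4894 -0.1737  0.0045] [0.1055 0.0038 0.2138] 0.89
long_spanner_jaw [175. 138.] [ 0.3755 -0.2188  0.0045] [ 0.0472 -0.104   0.2139] 0.85
seg [77.3, 119.5, 193.2, 216.7] 1866 0.85 [ 0.3179 -0.2499] [0.855 0.519] -0.1047169590194572 0.0857437185621903 [171.44640943  93.26045016  52.49785638]
seg [238.5, 72.7, 273.7, 217.7] 1804 0.6 [ 0.4787 -0.2337] [0.171 0.985] -0.10862406170898843 0.08135220029481251 [144.45842572 142.67572062 138.81873614]
seg [122.2, 325.8, 171.0, 345.2] 99 0.47 [ 0.272  -0.5247] [-0.885  0.466] -0.028693029321587012 0.04746178592268666 [164.58585859  69.46464646 127.02020202]
```

View pics/w6.png

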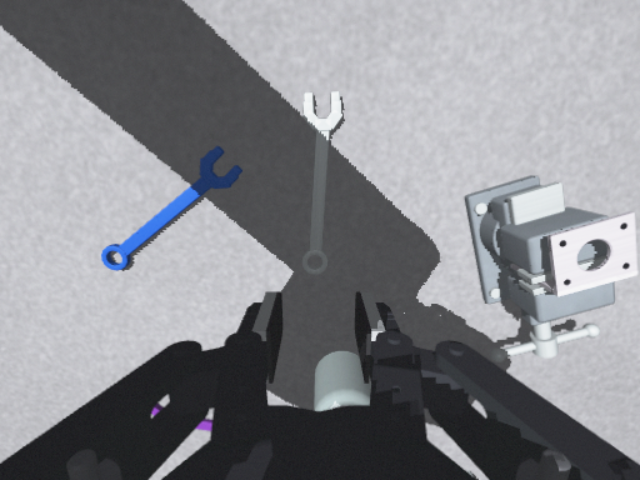

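Candidates in this wrist view are steel at (320,180) and blue at (170,200). The steel one is the one meant: it is uncoloured and its mask is 190 mm long. I'll descend on it.

>>> carry_out(
  linear=[
    [0.03,0,0.03],
    [0.03,0,0.08],
    [0.03,0,0.13],
    [0.03,0,0.175],
    [0.03,0,0.2],
    [0.03,0,0.21],
    [0.03,0,0.215],
    [0.03,0,0.216],
    [0.03,0,0.216],
  ],
  turn=[3,3,3,3,3,3,3,3,3],
)

```text
clock: 13.58
tool_pos: [0.4774, -0.2495, 0.0036]
ee_rot: [[0.169, 0.986, 0.001], [0.986, -0.169, -0.001], [-0.001, 0.001, -1.0]]
contact_force: [0.1, -0.1, -0.0]
opening: 0.0341
grip_force: 0.0
```

>>> carry_out(
  linear=[
    [0,0,0],
    [0,0,0],
    [0,0,0],
    [0,0,0],
    [0,0,0],
  ],
  turn=[0,0,0,0,0],
  jaw=0,
)

```text
clock: 14.2
tool_pos: [0.4773, -0.2495, 0.0036]
ee_rot: [[0.17, 0.986, 0.001], [0.986, -0.17, -0.001], [-0.001, 0.001, -1.0]]
contact_force: [0.1, 0.9, 6.8]
opening: 0.0113
grip_force: 58.6
```

```bash
python3 - <<'E'
from h import *
W=arm.snapshot("wrist");np.save("W6.npy",W,allow_pickle=True)
o=arm.observe();t=o["tool_pos"];E=np.array(o["ee_rot"]);print(t,E[:,0])
for q in ("long_spanner_ring","long_spanner_jaw"):
    for d in arm.pinpoint(W,q)[:2]:
        X=onplane(W,d["location"],c=.0045);print(q,np.round(d["location"]),X.round(4),(E.T@(X-t)).round(4),d["confidence"])
for d in arm.cut_out(W,"long_spanner_mid")[:2]:
    m=d["region"];P=np.array([E.T@(onplane(W,(x,y),c=.007)-t) for y,x in np.argwhere(m)])[:,:2]
    print("seg",d["rect"],P.min(0),P.max(0),W["image"][m].mean(0))
E
```

```text
[ 0.47730897 -0.24949692  0.00360572] [ 1.69621053e-01  9.85509234e-01 -4.98776415e-04]
long_spanner_ring [256. 248.] [ 0.4779 -0.2501  0.0045] [-0.0005  0.0007 -0.0009] 0.2
long_spanner_jaw [ 71. 226.] [ 0.3751 -0.2179  0.0045] [ 0.0138 -0.1061 -0.001 ] 0.74
long_spanner_jaw [257. 106.] [ 0.4917 -0.1718  0.0045] [ 0.079   0.001  -0.0009] 0.73
seg [0.0, 181.3, 115.2, 309.2] [-0.04062712 -0.16109996] [ 0.04085376 -0.08041476] [186.66223238 108.02203284  55.70837664]
seg [213.9, 67.3, 292.4, 329.2] [-0.05637096 -0.02110888] [0.09712755 0.01917783] [124.92939858 122.54737891 117.89279044]
```

>>> carry_out(
  linear=[
    [0,0,0],
    [0,0,0],
    [0,0,0.0012],
    [0,0,0.0024],
    [0,0,0.0024],
  ],
  turn=[0,0,0,0,0],
  jaw=30,
)

```text
clock: 15.02
tool_pos: [0.477, -0.2493, 0.0002]
ee_rot: [[0.169, 0.986, -0.0], [0.986, -0.169, 0.0], [0.0, -0.0, -1.0]]
contact_force: [0.4, -0.0, 0.4]
opening: 0.0256
grip_force: 0.0
```

>>> carry_out(
  linear=[
    [0,0,0],
    [0,0,0],
    [0,0,0],
    [0,0,0],
    [0,0,0],
  ],
  turn=[0,0,0,0,0],
  jaw=0,
)

```text
clock: 15.65
tool_pos: [0.4772, -0.2494, 0.0006]
ee_rot: [[0.169, 0.986, 0.0], [0.986, -0.169, -0.0], [-0.0, 0.0, -1.0]]
contact_force: [-0.8, -0.2, 5.7]
opening: 0.0118
grip_force: 59.7
```

>>> carry_out(
  linear=[
    [0,0,-0.03],
    [0,0,-0.08],
    [0,0,-0.13],
    [0.03,0.01,-0.175],
    [0.08,0.025,-0.199],
    [0.13,0.04,-0.199],
    [0.18,0.055,-0.199],
    [0.23,0.07,-0.199],
    [0.28,0.086,-0.199],
    [0.33,0.102,-0.199],
    [0.37,0.114,-0.199],
    [0.385,0.1185,-0.199],
  ],
  turn=[0,0,0,0,-3,-6,-9,-12,-15,-18,-20,-20],
)

```text
clock: 17.15
tool_pos: [0.6593, 0.1121, 0.1984]
ee_rot: [[-0.18, 0.984, -0.001], [0.984, 0.18, -0.0], [0.0, -0.001, -1.0]]
contact_force: [0.1, -0.6, -1.4]
opening: 0.0116
grip_force: 59.0
```

>>> carry_out(
  linear=[
    [0,0,0],
    [0,0,0],
  ],
  turn=[0,0],
)

```text
clock: 17.4
tool_pos: [0.6586, 0.1088, 0.1992]
ee_rot: [[-0.177, 0.984, -0.001], [0.984, 0.177, -0.0], [-0.0, -0.001, -1.0]]
contact_force: [0.1, 0.1, -1.6]
opening: 0.0118
grip_force: 59.0
```

```bash
python3 - <<'E'
from h import *
from d import fr
W=arm.snapshot("wrist");np.save("W7.npy",W,allow_pickle=True)
o=arm.observe();t=o["tool_pos"];E=np.array(o["ee_rot"]);v=np.load("v.npy");R,og=fr(v);u=np.array([-np.sin(v[2]),np.cos(v[2]),0])
L=np.array([.6560,.1258,.085]);print(t.round(4),E[:,0].round(3),"uphill",(t-L)@u,"across",(t-L)@R[:,1], "force",o["contact_force"])
im=cv2.resize(W["image"],(800,600));k=1.5625
m=t+[0,0,.0039]
for p in ((79,0,0),(96,0,4.5),(0,0,4)): cv2.circle(im,tuple((proj(W,m+E@(np.array(p)*[1,1,-1]/1000))*k).astype(int)),3,(0,0,255),-1)
Rr=R
pts=[(100,-15),(90,-25),(60,-25),(60,-17),(-75,-17),(-75,-19),(-100,-15),(-100,15),(-75,19),(-75,17),(60,17),(60,25),(90,25),(100,15)]
cv2.polylines(im,[np.array([proj(W,L+R@np.array([a,b,9])/1000)*k for a,b in pts]).astype(int)],True,(0,255,0),1)
cv2.imwrite("pics/w7.png",im)
E
```

```text
[0.6587 0.1087 0.1994] [-0.176  0.984 -0.   ] uphill -0.0172736162513811 across 0.0003572980176265874 force [-0.33899337  0.30115061 -1.7443705 ]
```

View pics/w7.png

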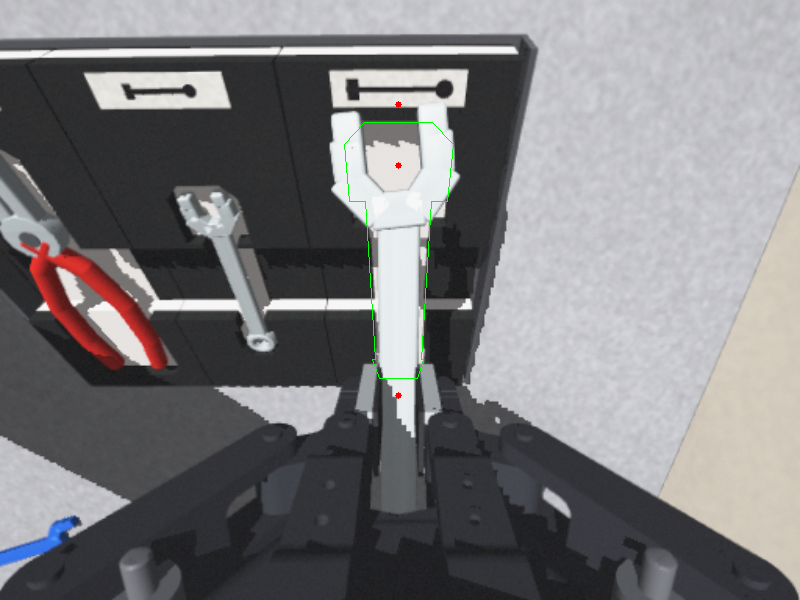

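The long spanner is held level, its axis (column 397) over the long cut-out's centre line, and the short one lies seated. I'll lower it until the jaw tips are just above the upper end of the cut-out floor, then on to contact.

>>> carry_out(
  linear=[
    [0.0015,0,0.025],
    [0.0015,0,0.05],
    [0.0015,0,0.06],
    [0.0015,0,0.064],
    [0.0015,0,0.064],
    [0.0015,0,0.064],
  ],
  turn=[0,0,0,0,0,0],
)

```text
clock: 18.2
tool_pos: [0.6591, 0.1115, 0.1362]
ee_rot: [[-0.178, 0.984, 0.001], [0.984, 0.178, -0.0], [-0.0, 0.001, -1.0]]
contact_force: [0.5, -0.5, -1.5]
opening: 0.0119
grip_force: 59.0
```

>>> carry_out(
  linear=[
    [0,0,0.002],
    [0,0,0.004],
    [0.0003,0,0.006],
    [0.0003,0,0.006],
  ],
  turn=[0,0,0,0],
)

```text
clock: 18.7
tool_pos: [0.6589, 0.1117, 0.1295]
ee_rot: [[-0.178, 0.984, 0.0], [0.984, 0.178, -0.0], [-0.0, 0.0, -1.0]]
contact_force: [-0.7, -1.1, 0.9]
opening: 0.0122
grip_force: 59.4
```

>>> carry_out(
  linear=[
    [0.0001,0,0.004],
    [0.0003,0,0.008],
    [0.0006,0,0.012],
    [0.0012,0,0.016],
    [0.0012,0,0.016],
  ],
  turn=[0,0,0,0,0],
)

```text
clock: 19.32
tool_pos: [0.6586, 0.1125, 0.113]
ee_rot: [[-0.178, 0.984, -0.0], [0.984, 0.178, -0.001], [-0.001, -0.0, -1.0]]
contact_force: [-0.0, -5.3, 3.1]
opening: 0.0117
grip_force: 59.2
```

```bash
cat > e.py <<'E'
from h import *
from d import fr
from scipy.optimize import least_squares as LS
def look():
    W=arm.snapshot("wrist");o=arm.observe();t=o["tool_pos"];E=np.array(o["ee_rot"]);v=np.load("v.npy");R,og=fr(v)
    u=np.array([-np.sin(v[2]),np.cos(v[2]),0]);L=np.array([.6560,.1258,.085])
    print("tool uphill,z,across",((t-L)@u).round(4),t[2].round(4),((t-L)@R[:,1]).round(4),"F",np.round(o["contact_force"],1))
    for q,r in (("long_spanner_jaw",.0786),("long_spanner_ring",-.08)):
        for d in arm.pinpoint(W,q)[:2]:
            b=None
            for th in np.radians(np.arange(-5,45,.5)):
                X=t+[0,0,.0039]+r*(np.cos(th)*u+np.sin(th)*np.array([0,0,1]));e=proj(W,X)-d["location"]
                if b is None or np.hypot(*e)<b[0]: b=(np.hypot(*e),np.degrees(th),e)
            print(q,np.round(d["location"],1),round(d["confidence"],2),"best tilt",b)
    return W
if __name__=="__main__":
    W=look()
    for d in arm.cut_out(W,"long_spanner_mid")[:1]: print(d["rect"],d["confidence"])
    np.save("W8.npy",W,allow_pickle=True)
E
python3 e.py
```

```text
tool uphill,z,across -0.0136 0.1131 -0.0002 F [ 0.4 -5.9  2.2]
long_spanner_jaw [253.4 103.8] 0.55 best tilt (np.float64(3.2661686871267923), np.float64(2.0), array([1.52020704, 2.89081795]))
long_spanner_ring [253.8 334.7] 0.82 best tilt (np.float64(0.9113978351813172), np.float64(12.5), array([0.84475903, 0.34209385]))
long_spanner_ring [133.2 258.3] 0.34 best tilt (np.float64(123.1937898322264), np.float64(44.5), array([121.41702015,  20.84747156]))
[203.9, 58.6, 302.5, 326.0] 0.61
```

>>> carry_out(
  linear=[
    [0.0004,0,0.004],
    [0.0009,0,0.008],
    [0.0016,0,0.012],
    [0.0026,0,0.016],
    [0.0036,0,0.019],
    [0.0036,0,0.019],
  ],
  turn=[0,0,0,0,0,0],
)

```text
clock: 20.27
tool_pos: [0.6577, 0.1165, 0.094]
ee_rot: [[-0.178, 0.984, -0.001], [0.984, 0.178, -0.0], [-0.0, -0.001, -1.0]]
contact_force: [-0.1, -5.0, 1.7]
opening: 0.0117
grip_force: 58.5
```

```bash
python3 e.py
```

```text
tool uphill,z,across -0.0095 0.0941 -0.0001 F [-0.  -5.  -0.3]
long_spanner_jaw [257.6 102. ] 0.66 best tilt (np.float64(5.520463386860095), np.float64(2.0), array([-2.65617492,  4.83944736]))
long_spanner_ring [256.5 309.4] 0.68 best tilt (np.float64(1.9141887095458432), np.float64(27.0), array([-1.91384411,  0.03631979]))
[191.7, 54.6, 309.0, 325.9] 0.68
```

>>> carry_out(
  linear=[
    [0.0008,0,0.002],
    [0.0017,0,0.004],
    [0.0027,0,0.006],
    [0.0036,0,0.0075],
    [0.0036,0,0.0075],
  ],
  turn=[0,0,0,0,0],
)

```text
clock: 21.1
tool_pos: [0.6574, 0.1195, 0.0867]
ee_rot: [[-0.178, 0.984, 0.0], [0.984, 0.178, -0.001], [-0.001, -0.0, -1.0]]
contact_force: [1.1, -8.6, -0.8]
opening: 0.0118
grip_force: 58.6
```

```bash
python3 e.py
```

```text
tool uphill,z,across -0.0065 0.0868 -0.0003 F [ 0.9 -7.8 -1.7]
long_spanner_jaw [252.3 108.1] 0.67 best tilt (np.float64(2.5153802550445956), np.float64(-5.0), array([ 2.50892875, -0.18003994]))
long_spanner_ring [256.1 301.8] 0.91 best tilt (np.float64(1.6030930657260496), np.float64(31.0), array([-1.54589249,  0.42440993]))
[186.9, 62.8, 307.0, 313.1] 0.84
```

```bash
python3 - <<'E'
from h import *
from d import fr
W=np.load("W8.npy",allow_pickle=True).item();g=cv2.cvtColor(W["image"],cv2.COLOR_BGR2GRAY)
v=np.load("v.npy");R,_=fr(v);L=np.array([.6560,.1258,.085]);n=R[:,2]
f=lambda px,z:(R.T@(onplane(W,px,n,n@L+z/1000)-L)*1000).round(1)
for nm,px,z in (("jaw",(252.3,108.1),4.5),("ring",(256.1,301.8),9)): print(nm,f(px,z))
for nm,p in (("rimtop",(100,0,9)),("tipL",(92,13,9)),("tipR",(92,-13,9)),("jawside L rim",(70,25,9)),("R floor",(70,-25,0)),("shank rim L",(25,17,9)),("R",(25,-17,9))): print(nm,proj(W,L+R@np.array(p)/1000).round(1))
for c in (220,226,232,248,254,260,276,282,288): print(c,g[40:130:3,c].tolist())
for r in (95,150,160): print("row",r,g[r,190:320:3].tolist())
E
```

```text
jaw [83.7  0.7  4.5]
ring [-76.3  -1.5   9. ]
rimtop [254.4  65. ]
tipL [213.7  91.1]
tipR [295.   91.1]
jawside L rim [188.5 147.5]
R floor [316.3 134.2]
shank rim L [220.4 221.1]
R [288.1 221.1]
220 [45, 49, 45, 48, 49, 46, 47, 59, 119, 119, 118, 101, 86, 86, 87, 86, 88, 99, 120, 140, 155, 161, 169, 177, 182, 185, 185, 187, 239, 196]
226 [48, 50, 48, 47, 46, 48, 47, 58, 120, 118, 121, 121, 120, 120, 121, 119, 122, 140, 228, 228, 119, 118, 102, 84, 83, 83, 86, 127, 214, 198]
232 [49, 46, 44, 48, 49, 48, 45, 58, 119, 120, 122, 119, 122, 119, 121, 120, 120, 122, 233, 233, 233, 232, 233, 233, 234, 232, 156, 170, 170, 178]
248 [46, 49, 47, 48, 50, 46, 49, 58, 121, 119, 121, 121, 121, 121, 120, 121, 120, 120, 121, 120, 232, 232, 233, 233, 233, 233, 233, 232, 233, 229]
254 [52, 51, 49, 48, 46, 48, 49, 56, 120, 121, 121, 122, 121, 121, 121, 120, 119, 230, 230, 157, 225, 232, 233, 233, 233, 232, 234, 233, 207, 230]
260 [46, 48, 30, 48, 50, 49, 48, 58, 119, 121, 121, 121, 122, 121, 120, 120, 122, 129, 233, 233, 233, 232, 233, 233, 233, 233, 233, 233, 242, 231]
276 [47, 45, 45, 48, 43, 48, 45
[... 383 characters left out ...]
, 229, 229, 191, 189, 188]
row 95 [121, 221, 190, 194, 190, 189, 185, 187, 187, 176, 124, 86, 228, 232, 233, 232, 223, 121, 120, 122, 122, 120, 233, 232, 233, 233, 232, 224, 131, 189, 195, 197, 198, 200, 198, 198, 196, 194, 162, 218, 123, 122, 119, 122]
row 150 [29, 31, 121, 120, 233, 232, 233, 140, 120, 131, 193, 192, 192, 192, 187, 188, 187, 188, 188, 187, 188, 188, 189, 188, 189, 189, 190, 211, 227, 190, 187, 188, 115, 120, 121, 122, 120, 232, 233, 233, 233, 95, 39, 39]
row 160 [43, 30, 55, 122, 120, 232, 233, 233, 233, 233, 231, 134, 121, 120, 119, 187, 193, 186, 171, 146, 127, 146, 140, 164, 187, 189, 188, 140, 122, 123, 120, 122, 122, 120, 233, 233, 233, 233, 233, 234, 233, 34, 35, 48]
```

>>> carry_out(
  linear=[
    [-0.002,0.0003,0.0005],
    [-0.004,0.0006,0.0015],
    [-0.005,0.0006,0.0025],
    [-0.0047,0.0006,0.0035],
    [-0.0043,0.0006,0.0045],
    [-0.0043,0.0006,0.0045],
  ],
  turn=[0,0,0,0,0,0],
)

```text
clock: 22.05
tool_pos: [0.6588, 0.1158, 0.0824]
ee_rot: [[-0.178, 0.984, 0.0], [0.984, 0.178, -0.0], [-0.0, 0.0, -1.0]]
contact_force: [1.0, -2.5, 4.5]
opening: 0.0119
grip_force: 58.7
```

```bash
cat > g.py <<'E'
from e import *
W=look();np.save("W8.npy",W,allow_pickle=True)
g=cv2.cvtColor(W["image"],cv2.COLOR_BGR2GRAY)
v=np.load("v.npy");R,_=fr(v);L=np.array([.6560,.1258,.085]);n=R[:,2]
f=lambda px,z:(R.T@(onplane(W,px,n,n@L+z/1000)-L)*1000).round(1)
for q in ("long_spanner_jaw","long_spanner_ring"):
    for d in arm.pinpoint(W,q)[:1]: print(q,f(d["location"],4.5),f(d["location"],7))
print("rimtop",proj(W,L+R@np.array([100,0,9])/1000))
for c in (200,206,212,254,276,282,288,294): print(c,g[40:115:3,c].tolist())
E
python3 g.py
```

```text
tool uphill,z,across -0.0104 0.0824 -0.001 F [ 0.7 -1.5  3.6]
long_spanner_jaw [255.5 110.1] 0.75 best tilt (np.float64(0.48890852917703126), np.float64(13.0), array([-0.48853128, -0.01920246]))
long_spanner_ring [254.8 296.6] 0.75 best tilt (np.float64(0.47777930555039966), np.float64(34.0), array([-0.29793162,  0.37351013]))
long_spanner_jaw [78.4 -1.1  4.5] [79.7 -1.1  7. ]
long_spanner_ring [-78.5  -1.2   4.5] [-72.6  -1.2   7. ]
rimtop [251.97590745  46.77067867]
200 [48, 82, 119, 120, 119, 120, 120, 121, 94, 207, 238, 246, 227, 196, 194, 194, 191, 191, 190, 190, 189, 195, 194, 193, 188]
206 [49, 84, 121, 119, 121, 120, 119, 121, 96, 205, 241, 247, 169, 194, 193, 190, 188, 187, 185, 183, 183, 196, 196, 197, 192]
212 [48, 86, 120, 120, 120, 121, 119, 113, 202, 230, 237, 244, 203, 197, 196, 193, 191, 186, 185, 182, 184, 192, 191, 191, 189]
254 [46, 94, 121, 121, 122, 120, 120, 120, 120, 121, 120, 120, 217, 232, 233, 233, 232, 232, 233, 233, 232, 232, 233, 233, 232]
276 [48, 92, 120, 120, 119, 113, 93, 184, 226, 229, 187, 184, 185, 180, 181, 183, 179, 178, 175, 165, 157, 151, 144, 137, 129]
282 [46, 92, 121, 122, 121, 98, 96, 204, 246, 239, 199, 199, 194, 195, 195, 192, 191, 190, 191, 190, 190, 190, 189, 188, 188]
288 [47, 92, 120, 121, 121, 96, 234, 239, 246, 231, 195, 194, 190, 189, 189, 187, 184, 183, 193, 196, 196, 193, 191, 193, 191]
294 [49, 88, 120, 120, 119, 96, 233, 241, 246, 222, 196, 193, 192, 191, 187, 185, 182, 180, 195, 194, 193, 191, 190, 188, 187]
```

>>> carry_out(
  linear=[
    [0.0003,0,0.0007],
    [0.0006,0,0.0014],
    [0.0008,0,0.002],
    [0.0008,0,0.002],
  ],
  turn=[0,0,0,0],
)

```text
clock: 22.8
tool_pos: [0.6588, 0.1159, 0.0823]
ee_rot: [[-0.178, 0.984, 0.002], [0.984, 0.178, -0.001], [-0.001, 0.001, -1.0]]
contact_force: [-4.9, -8.0, 19.3]
opening: 0.0117
grip_force: 60.6
```

```bash
python3 g.py | head -5
```

```text
tool uphill,z,across -0.0103 0.0823 -0.0011 F [-5.1 -8.  19.7]
long_spanner_jaw [256.3 108.8] 0.85 best tilt (np.float64(1.3195796271170372), np.float64(11.0), array([-1.31914892,  0.03371245]))
long_spanner_ring [253.6 107.5] 0.73 best tilt (np.float64(171.39741157552209), np.float64(44.5), array([  0.83740999, 171.39536586]))
long_spanner_ring [256.4 298.6] 0.68 best tilt (np.float64(1.9406306003661828), np.float64(33.0), array([-1.9404744 , -0.02462203]))
long_spanner_jaw [79.  -1.4  4.5] [80.3 -1.4  7. ]
```

```bash
python3 - <<'E'
from h import *
from d import fr
W=np.load("W8.npy",allow_pickle=True).item();g=cv2.cvtColor(W["image"],cv2.COLOR_BGR2GRAY)
v=np.load("v.npy");R,_=fr(v);L=np.array([.6560,.1258,.085])
for nm,p in (("slot low L floor",(-90,19,0)),("slot low R floor",(-90,-19,0)),("low end floor",(-100,0,0)),("low end rim",(-100,0,9)),("ring low end seated",(-95,0,9)),("ring L",(-80,15,9)),("ring R",(-80,-15,9)),("ring centre",(-80,0,9)),("chan low rim",(-30,0,9)),("chan hi",(30,0,9))): print(nm,proj(W,L+R@np.array(p)/1000).round(1))
for r in range(200,345,8): print(r,g[r,200:312:3].tolist())
E
```

```text
slot low L floor [230.  297.1]
slot low R floor [276.3 297.1]
low end floor [253.2 301.9]
low end rim [253.2 312.8]
ring low end seated [253.2 310.5]
ring L [233.6 303.2]
ring R [272.6 303.2]
ring centre [253.1 303.2]
chan low rim [253. 272.]
chan hi [252.7 210.4]
200 [48, 47, 49, 46, 47, 30, 31, 30, 122, 121, 122, 120, 121, 120, 188, 186, 186, 188, 192, 189, 189, 187, 186, 140, 120, 119, 123, 120, 43, 28, 39, 48, 48, 50, 46, 47, 52, 48]
208 [49, 50, 47, 48, 47, 42, 34, 30, 121, 122, 121, 121, 233, 233, 185, 186, 184, 187, 190, 187, 188, 188, 189, 118, 121, 120, 234, 233, 49, 49, 48, 47, 50, 50, 50, 49, 48, 48]
216 [33, 30, 32, 33, 32, 31, 33, 34, 97, 121, 119, 122, 231, 233, 183, 186, 185, 187, 190, 188, 188, 185, 184, 113, 121, 122, 233, 233, 48, 48, 50, 35, 35, 32, 31, 34, 30, 29]
224 [48, 47, 46, 47, 48, 46, 48, 52, 49, 233, 233, 233, 233, 233, 181, 187, 185, 187, 191, 189, 188, 186, 174, 122, 120, 234, 233, 111, 49, 51, 48, 51, 49, 51, 48, 48, 45, 50]
232 [48, 49, 49, 50, 49, 49, 46, 47, 48, 230, 233, 215, 213, 215, 186, 188, 187, 188, 189, 189, 188, 185, 164, 110, 116, 215, 232
[... 1615 characters left out ...]
 33, 36, 35, 30, 34, 35, 44, 55, 54, 55, 53, 52, 50, 40, 54, 57, 53, 54]
320 [54, 52, 52, 56, 55, 52, 50, 54, 52, 53, 34, 32, 32, 83, 84, 82, 81, 83, 85, 85, 82, 81, 82, 83, 72, 33, 51, 56, 53, 53, 53, 51, 52, 52, 53, 53, 55, 53]
328 [53, 53, 53, 57, 54, 52, 56, 51, 55, 50, 34, 35, 32, 32, 35, 34, 54, 69, 71, 74, 60, 56, 53, 52, 51, 52, 53, 47, 53, 53, 52, 55, 56, 52, 54, 54, 53, 53]
336 [51, 54, 50, 53, 55, 55, 53, 55, 54, 43, 34, 34, 34, 33, 36, 56, 51, 51, 53, 53, 49, 53, 49, 51, 55, 52, 53, 38, 53, 53, 54, 53, 55, 55, 51, 50, 54, 53]
344 [52, 54, 53, 55, 55, 54, 53, 52, 54, 34, 35, 34, 32, 32, 54, 54, 53, 56, 53, 54, 54, 52, 52, 34, 30, 37, 38, 37, 54, 53, 53, 56, 55, 53, 54, 51, 52, 53]
```

>>> carry_out(
  linear=[
    [0.0005,-0.0004,-0.0015],
    [0.0015,-0.0008,-0.002],
    [0.0025,-0.0008,-0.002],
    [0.0025,-0.0008,-0.001],
    [0.0025,-0.0008,-0.0002],
    [0.0025,-0.0008,-0.0002],
  ],
  turn=[0,0,0,0,0,0],
)

```text
clock: 23.8
tool_pos: [0.6583, 0.1168, 0.0829]
ee_rot: [[-0.178, 0.984, 0.003], [0.984, 0.178, -0.003], [-0.003, 0.003, -1.0]]
contact_force: [-1.9, -16.2, 20.5]
opening: 0.0114
grip_force: 60.8
```

```bash
python3 g.py
```

```text
tool uphill,z,across -0.0093 0.0828 -0.0007 F [ -2.2 -17.4  20.3]
long_spanner_jaw [256.3 110.3] 0.57 best tilt (np.float64(1.2628090365828182), np.float64(13.0), array([-1.25619152, -0.12911053]))
long_spanner_jaw [79.6 -1.   4.5] [81. -1.  7.]
rimtop [253.33299213  51.65392028]
200 [46, 50, 49, 119, 122, 120, 121, 120, 101, 97, 237, 245, 238, 197, 195, 194, 193, 192, 194, 191, 191, 195, 191, 192, 191]
206 [49, 47, 47, 121, 118, 120, 122, 121, 96, 95, 238, 247, 231, 195, 192, 189, 189, 189, 186, 186, 182, 195, 197, 196, 194]
212 [46, 48, 48, 122, 120, 120, 120, 121, 94, 231, 240, 247, 227, 198, 194, 193, 190, 187, 185, 182, 180, 193, 191, 191, 191]
254 [50, 47, 45, 119, 121, 119, 119, 120, 120, 120, 121, 120, 121, 120, 233, 232, 231, 233, 233, 233, 232, 233, 233, 233, 233]
276 [45, 46, 50, 121, 120, 119, 92, 93, 183, 203, 173, 162, 157, 155, 148, 140, 134, 123, 119, 119, 117, 113, 112, 139, 141]
282 [45, 46, 48, 121, 120, 110, 95, 95, 244, 245, 212, 199, 196, 196, 196, 195, 194, 191, 190, 193, 192, 191, 190, 189, 188]
288 [48, 46, 45, 120, 121, 102, 96, 237, 245, 242, 200, 194, 193, 192, 190, 187, 186, 186, 181, 195, 195, 194, 193, 193, 191]
294 [47, 44, 49, 120, 120, 97, 96, 237, 246, 238, 194, 195, 193, 190, 187, 184, 184, 181, 176, 196, 194, 192, 191, 192, 189]
```

>>> carry_out(
  linear=[
    [-0.0008,0,-0.0008],
    [-0.0015,0,-0.0014],
    [-0.0015,0,-0.0014],
  ],
  turn=[0,0,0],
)

```text
clock: 24.42
tool_pos: [0.6583, 0.1167, 0.0829]
ee_rot: [[-0.178, 0.984, 0.002], [0.984, 0.178, -0.001], [-0.001, 0.002, -1.0]]
contact_force: [0.5, -6.5, 9.1]
opening: 0.0118
grip_force: 59.5
```

>>> carry_out(
  linear=[
    [0,0,0],
    [0,0,0],
    [0,0,0],
    [0,0,0],
  ],
  turn=[0,0,0,0],
  jaw=35,
)

```text
clock: 24.92
tool_pos: [0.6574, 0.1177, 0.0818]
ee_rot: [[-0.178, 0.984, -0.0], [0.984, 0.178, -0.0], [0.0, -0.0, -1.0]]
contact_force: [0.8, -0.1, 0.7]
opening: 0.0299
grip_force: 0.0
```

>>> carry_out(
  linear=[
    [0,0,-0.015],
    [0,0,-0.05],
    [0,0,-0.1],
    [0,0,-0.14],
    [0,0,-0.14],
    [0,0,-0.14],
  ],
  turn=[0,0,0,0,0,0],
)

```text
clock: 25.68
tool_pos: [0.6572, 0.1176, 0.2221]
ee_rot: [[-0.178, 0.984, -0.0], [0.984, 0.178, -0.0], [-0.0, -0.0, -1.0]]
contact_force: [0.5, -0.5, 0.1]
opening: 0.0301
grip_force: 0.0
```

```bash
python3 - <<'E'
from h import *
from d import fr
W=arm.snapshot("wrist");np.save("W9.npy",W,allow_pickle=True);o=arm.observe()
v=np.load("v.npy");R,_=fr(v);L=np.array([.6560,.1258,.085]);n=R[:,2]
f=lambda px,z,q=L:(R.T@(onplane(W,px,n,n@L+z/1000)-q)*1000).round(1)
for q in ("long_spanner_jaw","long_spanner_ring","short_spanner_jaw","short_spanner_ring","long_home_jaw","long_home_ring"):
    for d in arm.pinpoint(W,q)[:2]: print(q,np.round(d["location"]),round(d["confidence"],2),f(d["location"],4.5),f(d["location"],9))
for nm,p in (("rimtop",(100,0,9)),("tip R",(95,-13,9)),("low end floor",(-100,0,0)),("low rim",(-100,0,9)),("ring low end",(-95,0,9)),("ring ctr",(-80,0,9)),("raised ring ctr",(-80,0,18)),("ring L",(-80,15,9)),("ring R",(-80,-15,9)),("slot L floor",(-80,19,0)),("slot R floor",(-80,-19,0))): print(nm,proj(W,L+R@np.array(p)/1000).round(1))
g=cv2.cvtColor(W["image"],cv2.COLOR_BGR2GRAY)
c=int(proj(W,L+R@np.array([-80,0,9])/1000)[0])
print(c)
for r in range(188,240,2): print(r,g[r,c-22:c+24:2].tolist())
E
```

```text
long_spanner_jaw [256. 115.] 0.85 [80.3 -0.9  4.5] [82.9 -0.9  9. ]
long_spanner_jaw [ 53. 337.] 0.56 [-545.2  517.4    4.5] [-529.   506.1    9. ]
long_spanner_ring [254. 227.] 0.72 [-76.6   0.7   4.5] [-70.6   0.7   9. ]
short_spanner_jaw [146. 144.] 0.58 [ 51.2 100.7   4.5] [54.4 98.5  9. ]
short_spanner_jaw [257. 117.] 0.35 [78.6 -1.4  4.5] [81.2 -1.4  9. ]
short_spanner_ring [170. 217.] 0.69 [-56.1 103.8   4.5] [-50.6 101.5   9. ]
long_home_jaw [260. 115.] 0.63 [79.8 -4.   4.5] [82.4 -3.9  9. ]
long_home_jaw [255. 182.] 0.39 [ 1.9 -0.1  4.5] [ 6.2 -0.1  9. ]
long_home_ring [254. 229.] 0.56 [-81.7   0.6   4.5] [-75.6   0.6   9. ]
rimtop [255.  95.]
tip R [271.3 101. ]
low end floor [254.6 234.8]
low rim [254.7 240.4]
ring low end [254.7 238.3]
ring ctr [254.7 231.5]
raised ring ctr [254.7 237.4]
ring L [242.9 231.5]
ring R [266.5 231.5]
slot L floor [240.  225.8]
slot R floor [269.3 225.8]
254
188 [54, 53, 52, 56, 158, 240, 242, 241, 241, 204, 202, 206, 206, 208, 199, 125, 133, 135, 241, 90, 54, 52, 52]
190 [52, 52, 54, 57, 107, 241, 241, 241, 241, 204, 203, 206, 206, 206, 201, 1
[... 2000 characters left out ...]
, 202, 198, 198, 206, 216, 223, 189, 151, 241, 86, 53, 54, 51]
228 [52, 56, 53, 53, 61, 142, 210, 219, 203, 142, 132, 133, 133, 240, 220, 197, 210, 120, 241, 84, 53, 52, 49]
230 [52, 53, 54, 51, 39, 133, 218, 204, 139, 173, 216, 216, 237, 239, 223, 181, 203, 167, 241, 71, 55, 52, 52]
232 [54, 55, 51, 55, 47, 65, 196, 205, 180, 188, 226, 235, 242, 240, 224, 216, 202, 141, 85, 48, 54, 52, 53]
234 [55, 54, 53, 55, 42, 38, 52, 194, 214, 224, 237, 241, 242, 244, 229, 212, 147, 60, 63, 52, 52, 53, 51]
236 [54, 54, 53, 54, 53, 51, 51, 50, 96, 200, 211, 219, 215, 212, 191, 92, 61, 62, 61, 52, 53, 53, 51]
238 [51, 55, 52, 53, 51, 51, 52, 50, 62, 64, 67, 71, 70, 66, 60, 59, 59, 61, 53, 51, 54, 54, 54]
```

Both spanners measure as seated: the long jaw and ring are both about +2 mm along the slope, with the ring inside its cut-out and white floor on both sides. The gripper is clear, so I'm handing in.

```bash
python3 -c "
from bench import arm
print(arm.finish_job())"
```

```text
the job is handed in; nothing more can be done
None
```

The job is handed in: by my last wrist-camera measurements, the short spanner is in its own cut-out and the long spanner is in the place it freed. Both lie flat with the jaw up the slope, and I left the pliers, jar and bracket alone. No verdict came back.

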